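Pop the tube heater's lid and hold it at its balance point

ROBOT

A 6-joint arm with a two-finger parallel gripper is mounted at the origin on the work surface. World frame = base frame: x ahead of the robot, y to its left, z up, the work surface at z = 0. Lengths are in m, angles in rad, forces in N, time in s.
With the tool pointing down it reaches from about 0.325 to 0.85 m from the base axis. Payload 4.4 kg.
Tool frame: the origin (TCP) lies midway between the tips of the shut fingers; the grasp point (between the pads) lies 19 mm behind it; z points along the fingers, y is the line along which they close (so a half turn about z gives the same grasp; the last joint's range is limited). The gripper opens to 94 mm and grips with 3 to 60 N. Pads are 16 mm wide; open, the fingers measure 119 mm over their backs; the gripper's body (75 mm by 177 mm) begins 78 mm behind the grasp point.
Start: joints at [1.163, 0.207, 1.542, -0, 1.393, -0.15], TCP at [0.146, 0.556, 0.205] pointing down, gripper open.
Joint ranges: [-2.73, 2.73], [-0.86, 2.22], [0.23, 2.46], [-1.11, 4.25], [0.08, 2.63], [-2.82, 2.82]. Speed limits (rad/s): [2.79, 2.79, 3.14, 3.14, 3.14, 3.14].

INTERFACE

Orientations are given as a unit quaternion [w, x, y, z].
In Python, from cell import bot, grab_frame gives the robot as it stands.
- The arm moves only by the tool send_rows, never from a script. Its argument "deltas" is a list that holds one entry, the list of rows, each a list of 7 numbers: the turn, a rotation vector about the tool's x, y, z in units of 8 degrees (1.0 is 8 degrees), then the shift along the tool's x, y, z in units of 50 mm (1.0 is 50 mm), then the finger opening in mm, from 0 to 94. In form: [[[wx, wy, wz, tx, ty, tz, grip], ...]]. A call has 1 to 5 rows; each row shifts and turns the commanded pose from where the row before left it, along the tool's axes as they then stand; what a row does not reach is not made up. A row lasts 1/10 s, in which the tool goes at most 50 mm and 8.59 degrees, less where a joint would pass 70% of its speed; a pose out of reach is approached as far as the arm can. A call is refused whole if a number of a shift passes 1 or a number of a turn 1, either way. A call with a gripper value outside its range is refused whole. The fingers move at their own pace and stop on an object; "force" is the grip in N (left out, the last holds). Time passes only in rows, so rows that do not move let the fingers close. It gives the time, the measured TCP pose, the force, the opening and the grip force at its end, in the units of the state.
- bot.sense(): the state, without advancing time (a new reading comes with each control period).
- grab_frame(name): name is "scene" or "top" or "wrist"; returns a dict with "img" (384x512x3 uint8, blue, green, red), "vfov" (degrees; the focal length in pixels is half the picture's height over the tangent of half this angle, whatever the lens; pixels are square), "cx", "cy" (the principal point, pixels), "view" (4x4, takes a point from world to camera coordinates). Camera axes: x right, y down, z forward; pixel columns grow to the right and rows downward; lengths in m; the calibration is good to about 2 mm. A picture is of the moment at which its call begins. There is no depth.
- bot.sign_off(): hands the job in; it is judged then, once.
The state is a dict: "time_s": time; "joints": joint angles; "dq": joint speeds; "effort": joint torques, N m; "position": TCP position; "tcp_rot": TCP orientation; "force": force on the tool from outside, world axes, zero at the start; "torque": the same for the moment, N m; "opening": finger opening in m; "gripper_force": force on a finger pad.
Only numpy, scipy, OpenCV 4.12 (cv2) and the standard library are available. Lean on these libraries where they do the work, as an engineer would, in place of code of your own. Each camera call takes 0.05 s, during which the arm holds its last target. There are 200 camera calls.

TASK

Open the tube heater for fitting its missing lid stay: press the red pedal fully down to its stop so that the lid pops ajar, and let the pedal come back up. Then take the orange bail handle between the fingers, swing the lid up to its upright balance point, where it would fall neither way, without letting it go over backward, and finish there, still gripping the handle and holding the lid still. Leave everything else on the bench where it stands.

Things in the scene. Friction and masses are not known exactly. Their poses are not given: they have to be found in the camera images.
- heater: dry-block tube heater, a white bench instrument fixed to the bench, 220 (x) x 270 (y) mm, 85 mm high plus the lid. Origin: centre of its underside; its front faces its own -x, z up. Lidded chamber at its left (+y), flat deck at its right (-y), red pedal at the front right
- lid_hinge (a point): point on the lid's hinge axis, straight under the middle of the bail when the lid is upright: heater frame (50, 40, 90) mm. The hinge axis runs along the heater's y; frame axes are the heater's
- bail_mid (a point): middle of the orange grip rod of the lid's bail handle, 200 mm from the hinge axis. Its x, y, z turn with the lid (equal to the heater's axes when the lid is shut; y always along the rod and hinge axis)
- lid: lid with its bail handle: orange rod 12 mm thick, 98 mm long, parallel to the hinge, 50 mm clear of the lid's front edge, on two thin steel arms 90 mm apart, in the lid's plane. Pinch the rod from above, closing along the heater's x, opened to about 40 mm (wider strikes the lid); it turns between the pads, so the tool can stay pointing down. Origin at lid_hinge, axes as bail_mid
- lid_angle (a joint): angle of the grey and amber lid (plate 146 x 180 x 8 mm, 0.3 to 0.5 kg with bail), rad. 0 = shut, latched by the pedal's steel hook; once freed a spring pops it ajar to 0.1 to 0.25 (it acts only below 0.35). The bail rises and goes back over the hinge as it grows. No stay: below 1.571 (upright, its balance point) it falls shut, above it falls back to a stop at 2.1
- pedal (a joint): angle of the red release pedal, rad. 0 = up (rest), 0.25 = down at its stop. Sprung: needs about 3 N on the pad to start and 9 N at the stop; comes back up by itself. It frees the lid at about 0.12 to 0.16
- pedal_pad (a point): the place to press, on top of the ribbed end of the red pedal (plate 75 mm long, 70 mm wide), 50 mm above the bench at rest, 55 mm out from the pedal's pivot; at the stop it is about 14 mm lower. Push straight down. Axes as the heater's at rest
- tube_rack: bystander: orange 204 x 108 mm tube rack with grey-capped glass tubes, 100 mm high. Origin: centre of its underside
- cuvette_block: bystander: white 142 x 64 mm block of capped cuvettes, 75 mm high. Origin: centre of its underside
- reagent_bottle: bystander: black bottle, 60 mm across, 130 mm high. Origin: centre of its underside
- vial: bystander: small amber jar, 26 mm across and 45 mm high, standing on the heater's right-hand deck (deck top 85 mm above the bench), behind the pedal. Origin: centre of its underside
- beaker: bystander: glass beaker, 70 mm across, 85 mm high. Origin: centre of its underside
- tray: bystander: white open tray 160 x 110 x 30 mm. Origin: centre of its underside
- wash_jar: bystander: white jar with blue cap, 70 mm across, 90 mm high. Origin: centre of its underside

How it is judged:
By the outcome, as a careful person would: the job done as asked, in the order asked, and still so for the second after the job is handed in, while the arm keeps its last pose, push and grip.
It also fails if it takes over 58 s, if anything falls off the work surface, if the arm or the gripper's body presses on something with over 40 N, if the wrist force passes 120 N, or if a joint passes its speed limit or range.

## Working session

There is one attempt and no reset: what is moved stays moved. The work goes in short steps, Python scripts to look and compute and a tool call to move; the robot and the scene stay as the last step left them, time stands still between calls to the robot, and variables do not carry over. Pictures are saved under pics/ and viewed, at most 10 in all, crops included, and the job is handed in when it is done.

Besides the shell and the picture viewer there is one more tool, called by a JSON object that holds its "name" and its "arguments", one argument or row to a line. send_rows: Moves the arm, as the interface text tells. Its arguments: {"type":"object","properties":{"deltas":{"type":"array","items":{"type":"array","items":{"type":"array","items":{"type":"number"}}}},"force":{"type":"number"}},"required":["deltas"]}

```bash
mkdir -p pics; ls
cat > h.py <<'E'
import numpy as np,cv2,json
from cell import bot,grab_frame
def snap(n,f):
    d=grab_frame(n); cv2.imwrite(f'pics/{f}.png',d['img'])
    json.dump({k:np.array(d[k]).tolist() for k in('vfov','cx','cy','view')},open(f'pics/{f}.json','w')); return d
def P(f):
    d=json.load(open(f'pics/{f}.json')); fl=192/np.tan(np.radians(d['vfov'])/2)
    return np.array([[fl,0,d['cx']],[0,fl,d['cy']],[0,0,1]])@np.array(d['view'])[:3]
def proj(f,p):
    q=P(f)@np.append(p,1); return q[:2]/q[2]
def tri(*fp):
    A=[]
    for f,(u,v) in fp:
        M=P(f); A+=[u*M[2]-M[0],v*M[2]-M[1]]
    A=np.array(A); return np.linalg.lstsq(A[:,:3],-A[:,3],rcond=None)[0]
def onz(f,u,v,z):
    M=P(f); A=np.array([u*M[2]-M[0],v*M[2]-M[1]])
    return np.append(np.linalg.solve(A[:,:2],-A[:,3]-A[:,2]*z),z)
E
python3 - <<'E'
from h import *
for n in('scene','top'):
    d=snap(n,n+'0'); print(n,d['vfov'],d['cx'],d['cy'],d['img'].shape)
a=[cv2.imread(f'pics/{n}0.png') for n in('scene','top')]
for n,i in zip(('scene','top'),a): cv2.imwrite(f'pics/{n}0b.png',cv2.resize(i,(800,600),interpolation=cv2.INTER_CUBIC))
print(bot.sense())
E
```

```text
pics
scene 47.19034623453781 262.3073994409977 189.3767934486791 (384, 512, 3)
top 49.098799056646484 249.34052281909317 200.45435096883944 (384, 512, 3)
{'time_s': 0.1, 'joints': array([ 1.16347457e+00,  2.07324678e-01,  1.54277361e+00, -3.10262173e-05,
        1.39350232e+00, -1.50485579e-01]), 'dq': array([-0.00075712,  0.00049704, -0.00373889,  0.00020754, -0.00062516,
       -0.00044639]), 'effort': array([-1.59419965e-04, -3.71861422e+01, -2.82294971e+01,  7.00074574e-02,
        3.10668082e-02, -5.00484339e-05]), 'position': array([0.14578923, 0.5554718 , 0.20443044]), 'tcp_rot': array([-2.61719205e-04,  1.28062625e-01,  9.91765575e-01, -9.69383210e-04]), 'force': array([0.71712433, 0.06869559, 0.50706422]), 'torque': array([0.00518011, 0.0146218 , 0.00511318]), 'gripper_force': 0.0, 'opening': 0.09402604605553706}
```

View pics/scene0b.png

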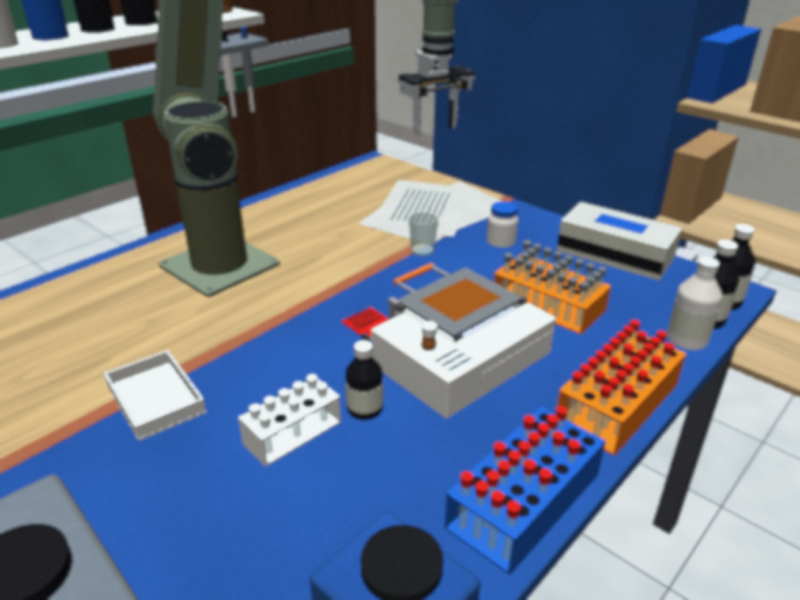

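View pics/top0b.png

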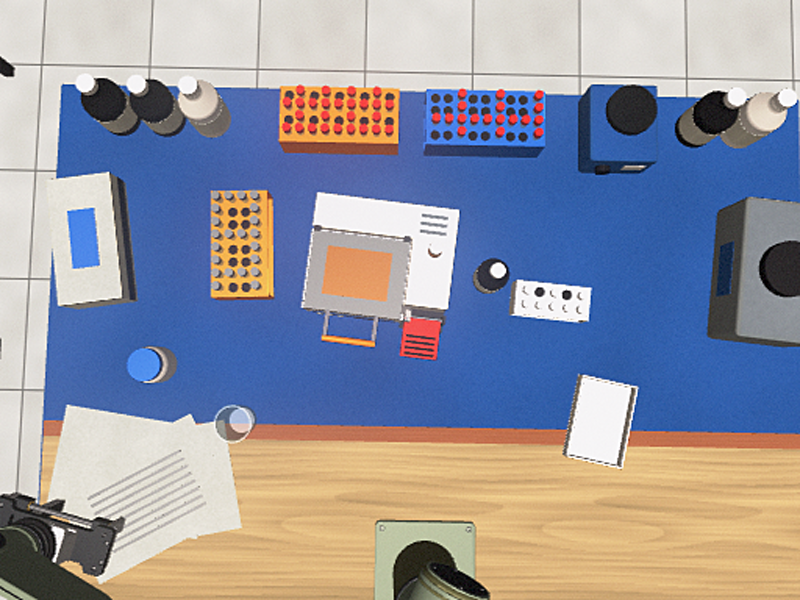

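The scene view (800x600) shows the orange bail at about (415,272) and the red pedal at (366,321). The top view shows the bail at (348,342), the pedal at (420,338), and the heater corners at (316,193) and (460,208). Next I'll segment the colours and triangulate.

```bash
cat > m.py <<'E'
from h import *
S=1.5625
def comp(f,cond,c,r=45):
    im=cv2.imread(f'pics/{f}.png'); hsv=cv2.cvtColor(im,cv2.COLOR_BGR2HSV); m=cv2.inRange(hsv,*cond)
    w=np.zeros_like(m); x,y=int(c[0]/S),int(c[1]/S); w[y-r:y+r,x-r:x+r]=255; m&=w
    n,l,s,ce=cv2.connectedComponentsWithStats(m)
    k=min(range(1,n),key=lambda i:np.hypot(*(ce[i]-np.array([x,y])))-s[i,4]*.2)
    pts=np.argwhere(l==k)[:,::-1].astype(np.float32)
    return ce[k],s[k],cv2.boxPoints(cv2.minAreaRect(pts))
OR=((8,170,150),(20,255,255)); RE=((0,170,120),(5,255,255))
E
python3 - <<'E'
from m import *
np.set_printoptions(precision=4,suppress=True)
r={}
for f,o,p in(('scene0',(415,272),(366,321)),('top0',(348,342),(420,338))):
    for nm,c,cond,rad in(('bail',o,OR,18),('ped',p,RE,25)):
        q=comp(f,cond,c,rad); r[f,nm]=q; print(f,nm,q[0],q[1],q[2].tolist())
for nm in('bail','ped'): 
    X=tri(('scene0',r['scene0',nm][0]),('top0',r['top0',nm][0])); print(nm,X,[proj(f,X)-r[f,nm][0] for f in('scene0','top0')])
for u,v in((316,193),(460,208),(448,311)): print(onz('top0',u/S,v/S,.085))
for u,v in((322,339),(375,346)): print('rod end',onz('top0',u/S,v/S,.1))
E
```

```text
scene0 bail [265.6774 174.2258] [257 170  18   9  31] [[256.76025390625, 177.47259521484375], [273.86297607421875, 169.6986083984375], [274.47943115234375, 171.05477905273438], [257.376708984375, 178.82876586914062]]
scene0 ped [233.6222 205.5111] [222 199  24  15 180] [[222.0000457763672, 206.0000457763672], [234.5000457763672, 193.5000457763672], [245.0000457763672, 204.0000457763672], [232.5000457763672, 216.5000457763672]]
top0 bail [223.8506 217.9195] [206 215  34   7  87] [[205.7077178955078, 217.3385009765625], [206.1230926513672, 214.01541137695312], [239.35386657714844, 218.16925048828125], [238.93849182128906, 221.49234008789062]]
top0 ped [269.7849 215.8717] [256 204  26  26 265] [[255.7692413330078, 226.84617614746094], [258.76922607421875, 202.84617614746094], [281.4154052734375, 205.6769561767578], [278.4154052734375, 229.6769561767578]]
bail [0.4383 0.1504 0.0918] [array([-1.1684,  0.0519]), array([-0.8909, -1.0072])]
ped [0.4443 0.0131 0.0498] [array([ 0.3904, -0.0028]), array([0.2865, 0.295 ])]
[0.7105 0.2174 0.085 ]
[ 0.6872 -0.0526  0.085 ]
[ 0.4934 -0.0323  0.085 ]
rod end [0.437  0.1979 0.1   ]
rod end [0.426  0.1012 0.1   ]
```

```bash
cat > plan.py <<'E'
from m import *
from scipy.spatial.transform import Rotation as Ro
np.set_printoptions(precision=4,suppress=True)
def state():
    s=bot.sense(); q=s['tcp_rot']; return s,s['position'],Ro.from_quat([*q[1:],q[0]])
def down(yaw): # tool z down, tool y at angle yaw (rad)
    y=np.array([np.cos(yaw),np.sin(yaw),0]); z=np.array([0,0,-1.]); return Ro.from_matrix(np.c_[np.cross(y,z),y,z])
def plan(pos,yaw,n,grip,p=None,R=None):
    s,p0,R0=state(); p=p0 if p is None else p; R=R0 if R is None else R
    T=down(yaw); dr=(R.inv()*T).as_rotvec()/n; out=[]; step=(np.array(pos)-p)/n
    for i in range(n):
        out.append([*np.round(np.degrees(dr)/8,2),*np.round(R.inv().apply(step)/.05,2),grip]); R=R*Ro.from_rotvec(dr)
    print('from',p,'needs',np.round(np.degrees(dr)*n,1),'\n',[[float(v) for v in r] for r in out]); return out
E
python3 - <<'E'
from plan import *
b=lambda u,v,z:onz('top0',u,v,z)
for e in(((205.9,215.7),(239.1,219.8)),((258.8,202.8),(281.4,205.7)),((255.8,226.8),(278.4,229.7)),((255.8,226.8),(258.8,202.8))):
    z=.092 if e is not None and e[0][0]<210 else .05
    A,B=[b(*x,z) for x in e]; print(A,B,np.degrees(np.arctan2(*(A-B)[[0,1]])))
print('vial',b(434/S,246/S,.13), b(434/S,256/S,.085), tri(('scene0',(429/S,327/S)),('top0',(434/S,249/S))))
print('cam top',np.linalg.inv(np.vstack([P('top0')[:, :3]])).shape)
plan((.436,.008,.15),np.radians(-6),15,0)
E
```

```text
[0.4409 0.1993 0.092 ] [0.4308 0.104  0.092 ] 6.0119758558190695
[0.4834 0.0472 0.05  ] [ 0.476  -0.0201  0.05  ] 6.288920604058108
[0.4121 0.055  0.05  ] [ 0.4047 -0.0121  0.05  ] 6.2825712478264935
[0.4121 0.055  0.05  ] [0.4834 0.0472 0.05  ] -83.81092632032957
vial [ 0.6065 -0.0016  0.13  ] [ 0.5956 -0.0051  0.085 ] [ 0.6039 -0.0013  0.1204]
cam top (3, 3)
from [0.1458 0.5555 0.2044] needs [-0.1  0.1 81.3] 
 [[-0.0, 0.0, 0.68, -0.56, -0.61, 0.07, 0.0], [-0.0, 0.0, 0.68, -0.61, -0.55, 0.07, 0.0], [-0.0, 0.0, 0.68, -0.66, -0.49, 0.07, 0.0], [-0.0, 0.0, 0.68, -0.71, -0.43, 0.07, 0.0], [-0.0, 0.0, 0.68, -0.74, -0.36, 0.07, 0.0], [-0.0, 0.0, 0.68, -0.78, -0.29, 0.07, 0.0], [-0.0, 0.0, 0.68, -0.8, -0.21, 0.07, 0.0], [-0.0, 0.0, 0.68, -0.82, -0.14, 0.07, 0.0], [-0.0, 0.0, 0.68, -0.82, -0.06, 0.07, 0.0], [-0.0, 0.0, 0.68, -0.83, 0.02, 0.07, 0.0], [-0.0, 0.0, 0.68, -0.82, 0.1, 0.07, 0.0], [-0.0, 0.0, 0.68, -0.81, 0.18, 0.07, 0.0], [-0.0, 0.0, 0.68, -0.79, 0.25, 0.07, 0.0], [-0.0, 0.0, 0.68, -0.76, 0.32, 0.07, 0.0], [-0.0, 0.0, 0.68, -0.73, 0.39, 0.07, 0.0]]
```

{"name": "send_rows", "arguments": {
  "deltas": [
    [[0,0,0.68,-0.56,-0.61,0.05,0],[0,0,0.68,-0.61,-0.55,0.05,0],[0,0,0.68,-0.66,-0.49,0.05,0],[0,0,0.68,-0.71,-0.43,0.05,0],[0,0,0.68,-0.74,-0.36,0.05,0]]
  ]
}}

```text
time_s: 0.6
position: [0.2422, 0.3719, 0.1924]
tcp_rot: [-0.0, 0.359, 0.933, -0.0]
force: [1.0, 0.4, 1.0]
opening: 0.0572
gripper_force: 0.0
```

{"name": "send_rows", "arguments": {
  "deltas": [
    [[0,0,0.68,-0.78,-0.29,0.05,0],[0,0,0.68,-0.8,-0.21,0.05,0],[0,0,0.68,-0.82,-0.14,0.05,0],[0,0,0.68,-0.82,-0.06,0.05,0],[0,0,0.68,-0.83,0.02,0.05,0]]
  ]
}}

```text
time_s: 1.1
position: [0.3385, 0.1886, 0.1802]
tcp_rot: [-0.0, 0.569, 0.823, 0.0]
force: [1.2, 0.8, 0.3]
opening: 0.0174
gripper_force: 0.0
```

Run:
```python
from plan import *
s,p,R=state(); d=snap('wrist','w1'); print(p,s['joints'],s['opening'])
cv2.imwrite('pics/w1b.png',cv2.resize(d['img'],(800,600)))
plan((.436,.008,.15),np.radians(-6.2),5,0)
```

```text
[0.3385 0.1886 0.1802] [ 0.2841 -0.1909  1.9958  0.      1.3367 -0.0769] 0.01741003030749312
from [0.3412 0.1837 0.1799] needs [ 0.1  0.3 26.4] 
 [[0.0, 0.01, 0.66, -0.79, 0.11, 0.12, 0.0], [0.0, 0.01, 0.66, -0.78, 0.19, 0.12, 0.0], [0.0, 0.01, 0.66, -0.76, 0.26, 0.12, 0.0], [0.0, 0.01, 0.66, -0.73, 0.32, 0.12, 0.0], [0.0, 0.01, 0.66, -0.7, 0.39, 0.12, 0.0]]
```

View pics/w1b.png

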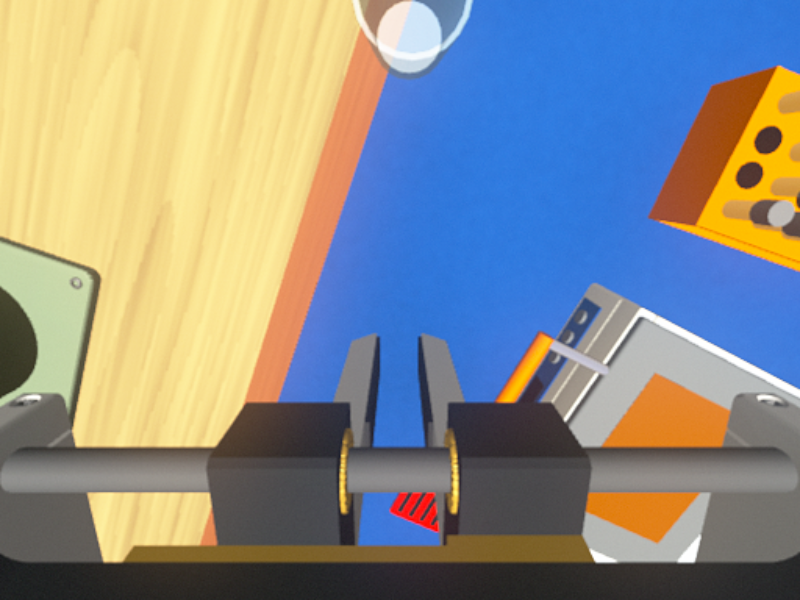

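The wrist view shows the fingers at (375..425,340), the left end of the bail at (545,335) and part of the pedal at (415,510). I'll continue to the pedal.

{"name": "send_rows", "arguments": {
  "deltas": [
    [[0,0,0.66,-0.79,0.11,0.12,0],[0,0,0.66,-0.78,0.19,0.12,0],[0,0,0.66,-0.76,0.26,0.12,0],[0,0,0.66,-0.73,0.32,0.12,0],[0,0,0.66,-0.7,0.39,0.12,0]]
  ]
}}

```text
time_s: 1.65
position: [0.4356, 0.0139, 0.15]
tcp_rot: [-0.0, 0.742, 0.671, -0.0]
force: [0.5, 0.4, -0.1]
opening: 0.0006
gripper_force: 0.0
```

Run:
```python
from plan import *
d=snap('wrist','w2'); s,p,R=state(); print(s['force'],s['opening'],s['joints'])
print('rod left end',tri(('top0',(206,217)),('w1',(541/S,342/S))))
cv2.imwrite('pics/w2b.png',cv2.resize(d['img'],(800,600)))
plan((.436,.008,.06),np.radians(-6.2),4,0)
```

```text
[ 2.1472 -3.1922  0.3189] 0.0006431532556645115 [-0.1742 -0.0345  1.9242 -0.004   1.2495 -0.067 ]
rod left end [0.4365 0.1975 0.1028]
from [0.4382 0.0091 0.1496] needs [0.1 0.2 0.1] 
 [[0.0, 0.01, 0.0, -0.0, -0.01, 0.45, 0.0], [0.0, 0.01, 0.0, -0.01, -0.01, 0.45, 0.0], [0.0, 0.01, 0.0, -0.01, -0.01, 0.45, 0.0], [0.0, 0.01, 0.0, -0.01, -0.01, 0.45, 0.0]]
```

{"name": "send_rows", "arguments": {
  "deltas": [
    [[0,0,0,0,0,0.45,0],[0,0,0,0,0,0.45,0],[0,0,0,0,0,0.45,0],[0,0,0,0,0,0.4,0],[0,0,0,0,0,0.1,0]]
  ]
}}

```text
time_s: 2.2
position: [0.4327, 0.0159, 0.0555]
tcp_rot: [-0.002, 0.74, 0.673, -0.002]
force: [-0.6, -0.6, 0.2]
opening: 0.0007
gripper_force: 0.0
```

{"name": "send_rows", "arguments": {
  "deltas": [
    [[0,0,0,0,0,0.08,0],[0,0,0,0,0,0.08,0],[0,0,0,0,0,0.08,0],[0,0,0,0,0,0,0]]
  ]
}}

```text
time_s: 2.6
position: [0.4359, 0.0152, 0.0467]
tcp_rot: [0.0, 0.74, 0.672, 0.0]
force: [-2.7, -0.2, 4.5]
opening: 0.0005
gripper_force: 2.3
```

{"name": "send_rows", "arguments": {
  "deltas": [
    [[0,0,0,0,0,-0.2,0],[0,0,0,-0.18,0,0,0],[0,0,0,0,0,0.2,0],[0,0,0,0,0,0.1,0],[0,0,0,0,0,0,0]]
  ]
}}

```text
time_s: 3.1
position: [0.4367, 0.0049, 0.0417]
tcp_rot: [0.002, 0.74, 0.672, 0.001]
force: [-0.1, -2.1, 9.7]
opening: 0.0006
gripper_force: 4.4
```

{"name": "send_rows", "arguments": {
  "deltas": [
    [[0,0,0,0,0,0.06,0],[0,0,0,0,0,0.06,0],[0,0,0,0,0,0,0]]
  ]
}}

```text
time_s: 3.4
position: [0.4372, 0.0048, 0.0386]
tcp_rot: [0.002, 0.74, 0.672, 0.0]
force: [-7.7, -2.1, 30.4]
opening: 0.0003
gripper_force: 15.7
```

{"name": "send_rows", "arguments": {
  "deltas": [
    [[0,0,0,0,0,-0.2,0],[0,0,0,0,0,-0.4,0],[0,0,0,0,0,-0.9,0],[0,0,0,0,0,-0.9,0],[0,0,0,0,0,0,40]]
  ]
}}

```text
time_s: 3.9
position: [0.4391, 0.0053, 0.1603]
tcp_rot: [0.005, 0.74, 0.672, 0.004]
force: [1.2, -0.1, 0.6]
opening: 0.0054
gripper_force: 0.0
```

Run:
```python
from plan import *
s,p,R=state();print(p,s['force'])
a=snap('scene','scene1')['img'];b=snap('top','top1')['img']; 
c=np.hstack([cv2.resize(a[140:260,200:320],(400,400),interpolation=2),cv2.resize(b[110:240,180:310],(400,400),interpolation=2)])
cv2.imwrite('pics/c1.png',c)
```

```text
[0.4391 0.0053 0.1603] [ 1.1872 -0.0735  0.5948]
```

View pics/c1.png

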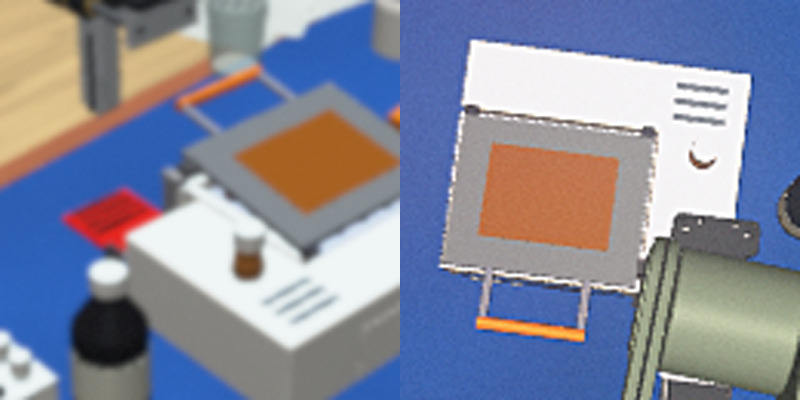

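The lid is ajar and the pedal is back up at crop (110,215). The rod is now at (220,87) in the left crop and (531,329) in the right. I'll locate the rod and hinge next.

```bash
cat > fit.py <<'E'
from plan import *
from scipy.optimize import least_squares
T=lambda u,v:(180+(u-400)*.325,110+v*.325); C=lambda u,v:(200+u*.3,140+v*.3)
rt=comp('top1',OR,np.array(T(531,329))*S,12); rs=comp('scene1',OR,np.array(C(220,87))*S,12)
print('rod',rt[0],rs[0],rt[2].tolist(),tri(('top1',rt[0]),('scene1',rs[0])))
e=rt[2]; 
obs=[('top1',T(471,40),(110,135,85)),('top1',T(750,73),(110,-135,85)),('scene1',C(402,308),(110,-135,85)),('scene1',C(293,349),None),
 ]
obs=[('top1',T(471,40),(110,135,85)),('top1',T(750,73),(110,-135,85)),('scene1',C(293,349),(110,-135,85)),('scene1',C(128,234),(-110,-135,85))]
def W(x,q): 
    c,s_=np.cos(x[2]),np.sin(x[2]); q=np.array(q)/1e3
    return np.array([x[0]+c*q[0]-s_*q[1],x[1]+s_*q[0]+c*q[1],q[2]])
def rodp(x,y=40,r=200,th=None): 
    th=x[3] if th is None else th
    return W(x,(50-r*np.cos(th),y,90+r*np.sin(th)))
def res(x):
    r=[]
    for f,uv,q in obs: r+=list(proj(f,W(x,q))-uv)
    r+=list(2*(proj('top1',rodp(x))-rt[0]))+list(2*(proj('scene1',rodp(x))-rs[0]))
    return r
so=least_squares(res,[.589,.092,-.108,.2]); print(so.x,np.degrees(so.x[2]),np.round(so.fun,1))
print('rod',rodp(so.x),'hinge',W(so.x,(50,40,90)))
for a,b in zip(['topends'],[0]):
    print([proj('top1',rodp(so.x,y)) for y in(-9,89)])
E
python3 fit.py
```

```text
rod [222.1899 216.4937] [266.5    165.3125] [[209.6615753173828, 216.7077178955078], [210.0923309326172, 213.2615509033203], [233.35386657714844, 216.1692352294922], [232.92311096191406, 219.6154022216797]] [0.4403 0.1526 0.1225]
[ 0.5886  0.0984 -0.0799  0.1681] -4.577855052197382 [-3.2  1.  -2.  -0.7  0.3 -2.3 -8.9 -5.8  0.6 -4.8 -0.3  1.2]
rod [0.4451 0.1501 0.1235] hinge [0.6416 0.1343 0.09  ]
[array([239.9894, 215.8245]), array([205.029 , 212.3937])]
```

```bash
sed -i "s/,np.array(T(531,329))\*S,12)/,np.array(T(531,329))*S,19)/; s/,('scene1',C(128,234),(-110,-135,85))\]/]/; s/S,12); print/S,15)/; s/\*S,12)/*S,14)/" fit.py
sed -i "s/^    return r$/    r+=list(proj('top1',rodp(x,-9))-(e[2]+e[3])\/2)+list(proj('top1',rodp(x,89))-(e[0]+e[1])\/2)\n    return r/" fit.py
cat >> fit.py <<'E'
ped=W(so.x,(-165+20,-100,50));x=so.x;c,s_=np.cos(x[2]),np.sin(x[2]);d=np.array([.4443-x[0],.0131-x[1]]);print('pedal centroid heater frame',c*d[0]+s_*d[1],-s_*d[0]+c*d[1])
E
python3 fit.py
```

```text
rod [222.4224 216.5259] [266.5    165.3125] [[204.61541748046875, 216.0769500732422], [205.04617309570312, 212.6307830810547], [239.13848876953125, 216.89231872558594], [238.70773315429688, 220.33848571777344]] [0.4404 0.1521 0.1227]
[ 0.585   0.097  -0.0933  0.1648] -5.343498719725886 [-2.2  1.6 -1.1  1.1 -2.2 -2.8 -0.2 -2.6 -1.6  0.8  0.8 -1.5  0.  -1.1]
rod [0.442  0.1506 0.1228] hinge [0.6385 0.1322 0.09  ]
[array([239.7703, 217.1515]), array([204.8732, 213.2552])]
pedal centroid heater frame -0.13223299016923312 -0.09664313000576978
```

Run:
```python
from plan import *
plan((.441,.1515,.165),np.radians(-5.8),4,40)
```

```text
from [0.4348 0.0061 0.1551] needs [0.1 0.  0.3] 
 [[0.0, 0.0, 0.01, 0.73, -0.04, -0.05, 40.0], [0.0, 0.0, 0.01, 0.73, -0.04, -0.05, 40.0], [0.0, 0.0, 0.01, 0.73, -0.04, -0.05, 40.0], [0.0, 0.0, 0.01, 0.73, -0.04, -0.05, 40.0]]
```

{"name": "send_rows", "arguments": {
  "deltas": [
    [[0,0,0,0.73,-0.04,-0.1,40],[0,0,0,0.73,-0.04,-0.1,40],[0,0,0,0.73,-0.04,0,40],[0,0,0,0.73,-0.04,0,40],[0,0,0,0,0,0,40]]
  ]
}}

```text
time_s: 4.5
position: [0.4383, 0.1552, 0.162]
tcp_rot: [-0.002, 0.739, 0.674, -0.002]
force: [-0.2, -0.9, -0.6]
opening: 0.0399
gripper_force: 0.0
```

Run:
```python
from plan import *
for f in('w3',):
    d=snap('wrist',f); s,p,R=state(); print(p,s['opening'],s['joints'])
    snap('scene','s3'); print(state()[1]); snap('top','t3'); print(state()[1])
print('predicted rod',proj('w3',(.441,.1515,.1228)),[proj('w3',(.441+t*.1,.1515+t,.1228)) for t in(-.049,.049)])
cv2.imwrite('pics/w3b.png',np.hstack([d['img'],cv2.resize(cv2.imread('pics/s3.png')[110:230,210:300],(288,384))]))
```

```text
[0.4383 0.1534 0.162 ] 0.03984317451659656 [ 0.1501  0.0151  1.8475 -0.0002  1.2848  0.2426]
[0.4386 0.1523 0.1623]
[0.439  0.1517 0.1628]
predicted rod [258.5342 210.2557] [array([257.913 , 260.7523]), array([259.2302, 153.6649])]
```

View pics/w3b.png

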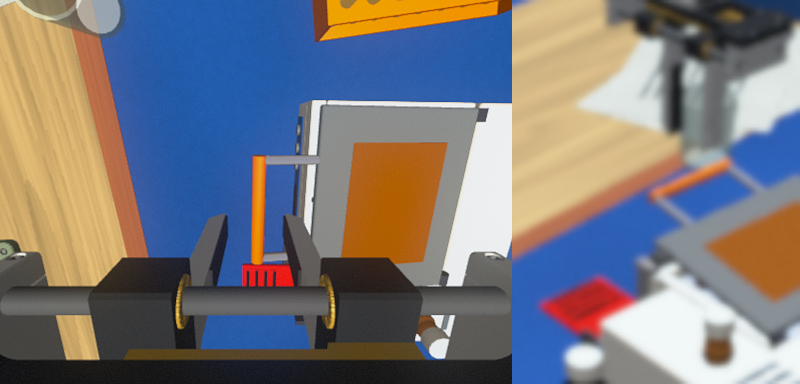

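The rod runs from (259,155) to (258,262), within 1 px of the prediction, and is centred between the fingers. Now I'll descend and grip.

{"name": "send_rows", "arguments": {
  "deltas": [
    [[0,0,0,0,0,0.3,40],[0,0,0,0,0,0.3,40],[0,0,0,0,0,0.3,40],[0,0,0,0,0,0.26,40],[0,0,0,0,0,0,40]]
  ]
}}

```text
time_s: 5.15
position: [0.4384, 0.1509, 0.1044]
tcp_rot: [-0.001, 0.741, 0.672, -0.002]
force: [-0.6, 0.3, -0.2]
opening: 0.0402
gripper_force: 0.0
```

{"name": "send_rows", "arguments": {
  "deltas": [
    [[0,0,0,0,0,0,25],[0,0,0,0,0,0,10],[0,0,0,0,0,0,6],[0,0,0,0,0,0,6]]
  ],
  "force": 20
}}

```text
time_s: 5.55
position: [0.4405, 0.1525, 0.1075]
tcp_rot: [-0.0, 0.74, 0.672, 0.0]
force: [-6.0, 0.8, 0.7]
opening: 0.0119
gripper_force: 14.5
```

Run:
```python
from plan import *
for i in range(3):
    snap(('top','scene','wrist')[i],'g%d'%i); s,p,R=state(); print(p,s['opening'],s['gripper_force'],s['force'])
r=comp('g1',OR,np.array([266.5,165.3])*S,14);print(r[0],r[1])
```

```text
[0.4404 0.1525 0.1073] 0.011055805495428542 19.999743103981018 [-1.085   0.4884  0.71  ]
[0.4404 0.1525 0.1072] 0.011025295845304086 19.99943107366562 [-0.36    0.4214  0.4595]
[0.4404 0.1525 0.1071] 0.011339519142720283 19.99952495098114 [-0.3821  0.4569  0.0288]
[261.     167.6667] [257 165   8   6  21]
```

Run:
```python
import numpy as np
t=np.linspace(.17,1.57,29)
for i in range(28):
    print('[0,0,0,0,%.2f,%.2f,6],'%(4*(np.cos(t[i])-np.cos(t[i+1])),-4*(np.sin(t[i+1])-np.sin(t[i]))), end='\n' if i%5==4 else ' ')
```

```text
[0,0,0,0,0.04,-0.20,6], [0,0,0,0,0.05,-0.19,6], [0,0,0,0,0.06,-0.19,6], [0,0,0,0,0.07,-0.19,6], [0,0,0,0,0.08,-0.18,6],
[0,0,0,0,0.09,-0.18,6], [0,0,0,0,0.09,-0.18,6], [0,0,0,0,0.10,-0.17,6], [0,0,0,0,0.11,-0.17,6], [0,0,0,0,0.12,-0.16,6],
[0,0,0,0,0.13,-0.15,6], [0,0,0,0,0.14,-0.15,6], [0,0,0,0,0.14,-0.14,6], [0,0,0,0,0.15,-0.13,6], [0,0,0,0,0.16,-0.13,6],
[0,0,0,0,0.16,-0.12,6], [0,0,0,0,0.17,-0.11,6], [0,0,0,0,0.17,-0.10,6], [0,0,0,0,0.18,-0.09,6], [0,0,0,0,0.18,-0.08,6],
[0,0,0,0,0.19,-0.07,6], [0,0,0,0,0.19,-0.06,6], [0,0,0,0,0.19,-0.05,6], [0,0,0,0,0.19,-0.04,6], [0,0,0,0,0.20,-0.03,6],
[0,0,0,0,0.20,-0.03,6], [0,0,0,0,0.20,-0.02,6], [0,0,0,0,0.20,-0.01,6],
```

{"name": "send_rows", "arguments": {
  "deltas": [
    [[0,0,0,0,0.04,-0.2,6],[0,0,0,0,0.05,-0.19,6],[0,0,0,0,0.06,-0.19,6],[0,0,0,0,0.07,-0.19,6],[0,0,0,0,0.08,-0.18,6]]
  ],
  "force": 30
}}

```text
time_s: 6.2
position: [0.4536, 0.151, 0.1547]
tcp_rot: [-0.002, 0.74, 0.672, -0.002]
force: [-5.8, 1.4, -0.0]
opening: 0.0111
gripper_force: 30.0
```

{"name": "send_rows", "arguments": {
  "deltas": [
    [[0,0,0,0,0.09,-0.18,6],[0,0,0,0,0.09,-0.18,6],[0,0,0,0,0.1,-0.17,6],[0,0,0,0,0.11,-0.17,6],[0,0,0,0,0.12,-0.16,6]]
  ]
}}

```text
time_s: 6.7
position: [0.4775, 0.1485, 0.1979]
tcp_rot: [-0.003, 0.74, 0.672, -0.003]
force: [-10.2, 0.7, 4.0]
opening: 0.0111
gripper_force: 30.0
```

{"name": "send_rows", "arguments": {
  "deltas": [
    [[0,0,0,0,0.13,-0.15,6],[0,0,0,0,0.14,-0.15,6],[0,0,0,0,0.14,-0.14,6],[0,0,0,0,0.15,-0.13,6],[0,0,0,0,0.16,-0.13,6]]
  ]
}}

```text
time_s: 7.2
position: [0.5127, 0.1448, 0.2355]
tcp_rot: [-0.003, 0.74, 0.673, -0.004]
force: [-14.8, -0.6, 14.5]
opening: 0.0113
gripper_force: 30.0
```

Run:
```python
from plan import *
for i in range(2):
    snap(('top','scene')[i],'k%d'%i); s,p,R=state(); print(p,R.as_matrix()[:,1],s['force'],s['gripper_force'],s['opening'])
```

```text
[0.5153 0.1445 0.2372] [ 0.9954 -0.0958 -0.0038] [-13.5982  -1.2025  16.5791] 30.006948709487915 0.011026256131154792
[0.5153 0.1445 0.2372] [ 0.9954 -0.0958 -0.003 ] [-15.1878  -1.0609  15.6119] 30.00784456729889 0.010865044588055227
```

{"name": "send_rows", "arguments": {
  "deltas": [
    [[0,0,0,0,-0.04,-0.06,6],[0,0,0,0,0,0,6],[0,0,0,0,0,0,6]]
  ]
}}

```text
time_s: 7.6
position: [0.5141, 0.1446, 0.2364]
tcp_rot: [0.0, 0.74, 0.672, -0.001]
force: [-6.4, -2.0, 4.5]
opening: 0.0115
gripper_force: 30.0
```

Run:
```python
from plan import *
a=snap('scene','k3')['img']; b=snap('top','k4')['img']; s,p,R=state(); print(p,s['force'])
cv2.imwrite('pics/k3b.png',np.hstack([cv2.resize(a[90:240,190:340],(400,400),interpolation=2),cv2.resize(b[100:230,180:310],(400,400),interpolation=2)]))
```

```text
[0.514  0.1446 0.2363] [-6.461  -1.8697  5.2815]
```

View pics/k3b.png

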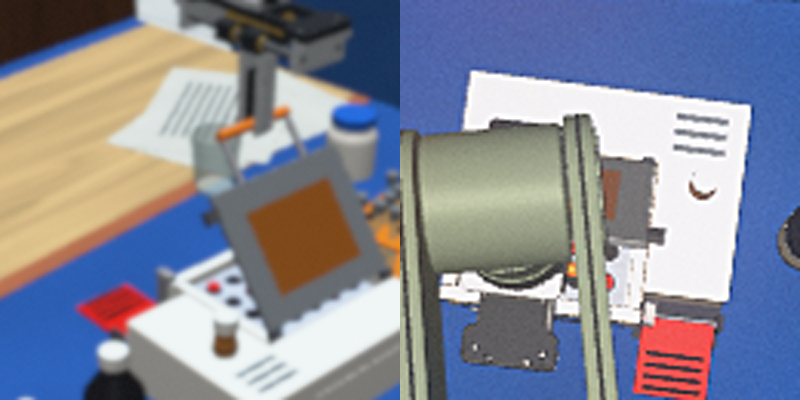

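Run:
```python
import numpy as np
t=np.linspace(.902,1.571,16); r=4.0
for i in range(15):
    print('[0,0,0,0,%.2f,%.2f,6],'%(4*(np.cos(t[i])-np.cos(t[i+1])),-4*(np.sin(t[i+1])-np.sin(t[i]))), end='\n' if i%5==4 else ' ')
```

```text
[0,0,0,0,0.14,-0.11,6], [0,0,0,0,0.15,-0.10,6], [0,0,0,0,0.15,-0.09,6], [0,0,0,0,0.16,-0.09,6], [0,0,0,0,0.16,-0.08,6],
[0,0,0,0,0.16,-0.07,6], [0,0,0,0,0.17,-0.07,6], [0,0,0,0,0.17,-0.06,6], [0,0,0,0,0.17,-0.05,6], [0,0,0,0,0.17,-0.04,6],
[0,0,0,0,0.17,-0.04,6], [0,0,0,0,0.18,-0.03,6], [0,0,0,0,0.18,-0.02,6], [0,0,0,0,0.18,-0.01,6], [0,0,0,0,0.18,-0.00,6],
```

{"name": "send_rows", "arguments": {
  "deltas": [
    [[0,0,0,0,0.13,-0.13,6],[0,0,0,0,0.14,-0.11,6],[0,0,0,0,0.15,-0.1,6],[0,0,0,0,0.16,-0.09,6],[0,0,0,0,0.16,-0.08,6]]
  ]
}}

```text
time_s: 8.2
position: [0.5523, 0.1407, 0.2613]
tcp_rot: [0.0, 0.74, 0.672, -0.001]
force: [-2.1, -5.2, -0.8]
opening: 0.011
gripper_force: 30.0
```

{"name": "send_rows", "arguments": {
  "deltas": [
    [[0,0,0,0,0.16,-0.07,6],[0,0,0,0,0.17,-0.07,6],[0,0,0,0,0.17,-0.06,6],[0,0,0,0,0.17,-0.05,6],[0,0,0,0,0.17,-0.04,6]]
  ]
}}

```text
time_s: 8.7
position: [0.5945, 0.1362, 0.2769]
tcp_rot: [0.001, 0.741, 0.672, -0.0]
force: [-2.0, -5.3, 1.4]
opening: 0.0112
gripper_force: 30.0
```

{"name": "send_rows", "arguments": {
  "deltas": [
    [[0,0,0,0,0,0,6],[0,0,0,0,0,0,6]]
  ]
}}

```text
time_s: 8.9
position: [0.595, 0.1362, 0.2769]
tcp_rot: [0.002, 0.741, 0.672, 0.0]
force: [-2.4, -5.2, 0.5]
opening: 0.0108
gripper_force: 30.0
```

Run:
```python
import numpy as np
from scipy.optimize import least_squares
p=np.array([[.4404,.1525,.1071],[.4536,.151,.1547],[.4775,.1485,.1979],[.514,.1446,.2363],[.5523,.1407,.2613],[.595,.1362,.2769]])
a=np.hypot(p[:,0]-p[0,0],p[:,1]-p[0,1]);z=p[:,2]
for k in(0,1,3):
    s=least_squares(lambda q:np.hypot(a[k:]-q[0],z[k:]-q[1])-.2,[.198,.08]);print(k,s.x,s.fun*1e3,'x',.4404+s.x[0]*(p[5,0]-p[0,0])/a[5],'th',np.arctan2(z[-1]-s.x[1],s.x[0]-a[-1]))
s=least_squares(lambda q:np.hypot(a-q[0],z-q[1])-q[2],[.198,.08,.2]);print(s.x,s.fun*1e3)
```

```text
0 [0.1990315  0.08097356] [ 0.73895482 -0.15664486 -0.44044798 -0.61723749  0.00446961  0.71351498] x 0.63833439929428 th 1.3519553002483224
1 [0.19979808 0.08145514] [ 0.37952621 -0.09964372 -0.50975065 -0.09612428  0.4116592 ] x 0.6390967522656591 th 1.3476998190522917
3 [0.20164412 0.08228988] [ 0.01581424 -0.0308726   0.01589025] x 0.6409326199794192 th 1.3377755420828628
[0.20458679 0.07588488 0.20694671] [ 0.00772956 -0.0452433   0.09806451 -0.11350333  0.06773214 -0.01477958]
```

{"name": "send_rows", "arguments": {
  "deltas": [
    [[0,0,0,-0.01,0.18,-0.04,6],[0,0,0,-0.01,0.18,-0.03,6],[0,0,0,-0.01,0.18,-0.02,6],[0,0,0,0,0.17,-0.01,6],[0,0,0,0,0.12,0,6]]
  ]
}}

```text
time_s: 9.4
position: [0.636, 0.1319, 0.2813]
tcp_rot: [0.001, 0.74, 0.672, 0.001]
force: [-1.9, -3.3, 3.8]
opening: 0.0111
gripper_force: 30.0
```

{"name": "send_rows", "arguments": {
  "deltas": [
    [[0,0,0,0,0,0,6],[0,0,0,0,0,0,6],[0,0,0,0,0,0,6]]
  ]
}}

```text
time_s: 9.7
position: [0.6349, 0.132, 0.2811]
tcp_rot: [0.001, 0.74, 0.672, 0.001]
force: [0.2, -2.4, 3.8]
opening: 0.0109
gripper_force: 30.0
```

Run:
```python
from plan import *
import numpy as np
a=snap('scene','e1')['img']; b=snap('top','e2')['img']; c=snap('wrist','e3')['img'];s,p,R=state(); print(p,s['force'],s['joints'])
cv2.imwrite('pics/e1b.png',np.hstack([cv2.resize(a[80:230,200:350],(400,400),interpolation=2),cv2.resize(b[100:230,180:310],(400,400),interpolation=2)]))
cv2.imwrite('pics/e1b.png',np.vstack([cv2.imread('pics/e1b.png'),cv2.resize(c[234:384],(800,200)) ]))
```

```text
[0.6347 0.132  0.2811] [-0.8848 -4.5582  4.9847] [ 0.0719  0.3175  1.249  -0.0003  1.5737  0.1681]
```

View pics/e1b.png

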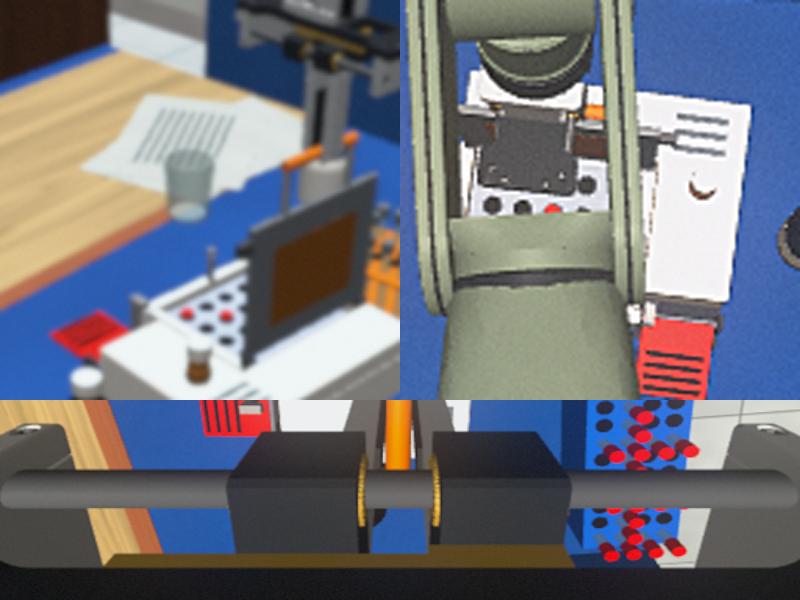

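The lid looks upright. I'll check its tilt from the plate's edge and triangulate the rod.

Run:
```python
from plan import *
y=np.array([.104,.9945]);u=np.array([.9945,-.104])
for hx,hy in((.6374,.132),):
  for th in(1.47,1.52,1.57,1.62,1.67):
    o=[]
    for yy in(-.09,.09):
      for r in(0,.15):
        q=np.array([hx,hy])+y*yy-u*r*np.cos(th); o.append(proj('e1',(*q,.09+r*np.sin(th))))
    print(th,np.round((np.array(o)-[200,80])*400/150,0).tolist(),
     [np.round((proj('e1',(*(np.array([hx,hy])+y*yy-u*.2*np.cos(th)),.09+.2*np.sin(th)))-[200,80])*400/150,0).tolist() for yy in(-.049,.049)])
g=cv2.imread('pics/e1.png')[80:230,200:350]
cv2.imwrite('pics/e4.png',cv2.resize(g[40:140,70:150],(640,600*100//75*0+600),interpolation=2))
print(comp('e1',OR,np.array([200+320*.375,80+150*.375])*S,16)[2])
```

```text
1.47 [[244.0, 361.0], [241.0, 222.0], [362.0, 296.0], [366.0, 166.0]] [[271.0, 159.0], [340.0, 130.0]]
1.52 [[244.0, 361.0], [246.0, 225.0], [362.0, 296.0], [372.0, 168.0]] [[279.0, 162.0], [348.0, 132.0]]
1.57 [[244.0, 361.0], [252.0, 228.0], [362.0, 296.0], [378.0, 170.0]] [[287.0, 165.0], [356.0, 136.0]]
1.62 [[244.0, 361.0], [258.0, 231.0], [362.0, 296.0], [384.0, 173.0]] [[295.0, 169.0], [364.0, 139.0]]
1.67 [[244.0, 361.0], [264.0, 235.0], [362.0, 296.0], [389.0, 176.0]] [[303.0, 174.0], [373.0, 143.0]]
[[306.5588 141.2647]
 [318.4706 134.1176]
 [320.0588 136.7647]
 [308.1471 143.9118]]
```

View pics/e4.png

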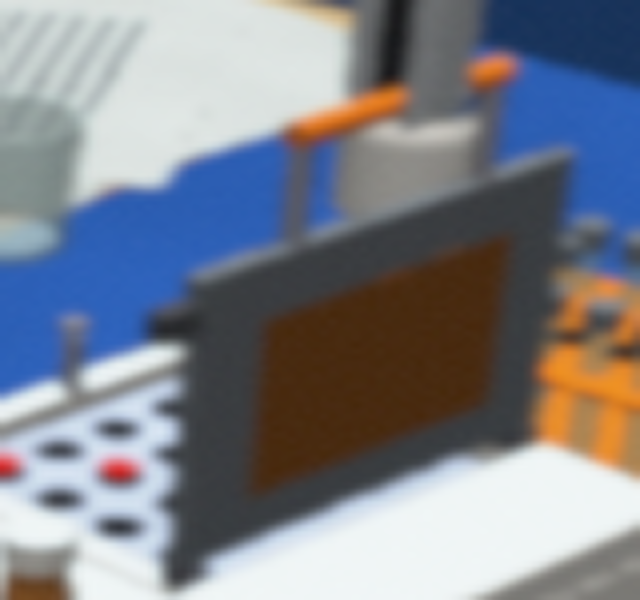

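{"name": "send_rows", "arguments": {
  "deltas": [
    [[0,0,0,0,0.03,0,6],[0,0,0,0,0,0,6],[0,0,0,0,0,0,6],[0,0,0,0,0,0,6],[0,0,0,0,0,0,6]]
  ]
}}

```text
time_s: 10.35
position: [0.6361, 0.1319, 0.2811]
tcp_rot: [0.0, 0.74, 0.672, 0.0]
force: [-1.0, -2.6, 5.2]
opening: 0.0113
gripper_force: 30.0
```

{"name": "send_rows", "arguments": {
  "deltas": [
    [[0,0,0,0,0,0,6],[0,0,0,0,0,0,6],[0,0,0,0,0,0,6]]
  ]
}}

```text
time_s: 10.65
position: [0.6361, 0.1319, 0.2811]
tcp_rot: [0.0, 0.74, 0.672, 0.0]
force: [-0.7, -2.3, 5.9]
opening: 0.0112
gripper_force: 30.0
```

Run:
```python
from plan import *
snap('scene','f1'); s,p,R=state(); print(p,s['force'],np.abs(s['dq']).max(),s['opening'])
for f in('e1','f1'):
    r=comp(f,OR,np.array([313,139])*S,12); print(r[0],r[1])
print(bot.sign_off())
```

```text
[0.6361 0.1319 0.2811] [-0.5515 -3.3322  5.8148] 0.0008791288909320427 0.011418954545003367
[313.6667 138.6667] [307 135  13   8  39]
[314.2222 138.8056] [308 135  12   8  36]
the job is handed in; nothing more can be done
None
```

I pressed the pedal to its stop and it came back up, then swung the lid to about upright (1.56–1.57 rad from the images); it is held still with the handle gripped, and the job was handed in at about 10.7 s.

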